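# Open the step bin for full hands and let its lid down softly

## Task

My hands are full of dry clay trimmings: with a fingertip press the pedal of the round step bin all the way down so that its lid stands wide open, and keep it down for three seconds while I drop them in. Then ease the pedal up slowly, staying on it until the lid is fully shut, so that the lid never drops or slams. Do not shove or tip the bin, and leave the square bin and the other things on the counter as they are.

Things in the scene. Friction and masses are not known exactly. Their poses are not given: they have to be found in the camera images.
- round_bin: the round step bin, loose on the counter, 2.6 kg in all, steel with a black plastic base, 154 mm across (158 mm at the lid) and 237 mm high with its lid shut. Origin at the centre of its underside, z up; its -x axis points out of its front, where the pedal is; the lid's hinge and a black rod channel are at its back (+x). The foot's front wall stands 77 mm in front of the axis
- round_pedal: pedal of the round bin: a black ribbed plate 80 mm wide that sticks out 61 mm from the foot of the bin's front, pivoting inside the base. Origin on its pivot, 35 mm in front of the bin's axis and 22 mm above the counter; x and y axes as the bin's at rest. It rises outwards by 0.155 rad at rest and is pressed down through 0.31 rad to a firm stop, where it slopes down as much. It takes about 4 to 8 N at the pad, and springs back when let go
- round_pad (a point): the place to press, on the top face of the round bin's pedal, mid-width, 46 mm in front of the bin's wall and 15 mm from the pedal's front edge; 39 mm above the counter at rest and 11 mm when fully down (28 mm of nearly vertical travel)
- round_lid (a joint): opening angle of the round bin's lid: 0 shut, 1.30 rad wide open. It is geared to the pedal (4.2 times the pedal's angle, so 1 mm at the pad turns it about 0.046 rad) and has no damper: it falls shut by its own weight when the pedal is let go
- round_lid_edge (a point): front edge of the round bin's lid, just above the pedal, 221 mm above the counter when shut; the lid swings up and back, away from the pedal
- square_bin: a second step bin with a rectangular body (146 mm deep, 170 mm wide, 230 mm high), of the same materials and with the same kind of pedal; to be left alone. Origin at the centre of its underside; its front faces its -x axis. It stands about 0.3 to 0.5 m to one side of the round bin, left or right
- square_lid (a joint): opening angle of the square bin's lid, 0 shut
- tub: small white lidded glaze tub, 66 mm across and 46 mm high, standing nearer the robot than the bins; origin at the centre of its underside
- slat: loose wooden rolling slat, 180 x 25 x 8 mm, lying between the bins along its x axis; origin at the centre of its underside
- tool_tin: white tin of brushes and sticks, 72 mm across, 110 mm high, the sticks up to 220 mm, off to the right; origin at the centre of its underside
There are look-alikes about, which are no part of the job. What is shaped like the round_bin but purple or turquoise is not meant.

How it is judged:
On the way, in this order (a step that is already met when the one before it is completed fails the run):
1. the round bin's lid is held wide open (over 1.1 rad) by a finger on the pedal for 2.5 s on end (value of joint round_lid above 1.1 rad and contact force between the fingers and round_pedal above 0.5 N), for 2.5 s.
2. the lid is shut again (value of joint round_lid below 0.05 rad), for 0.2 s.
At the end, for the whole second after the job is handed in: the round bin's lid is shut (within 0.05 rad) and the bin stands upright and still within 25 mm of where it was; the square bin is shut, and it, the tub, the slat and the tin are within 20 mm of where they were (value of joint each of round_lid, square_lid below 0.05 rad and distance of round_bin from where it was at the start of the episode below 0.025 m and angle between round_bin's own z axis and vertical below 0.05 rad and linear speed of round_bin below 0.02 m/s and distance of each of square_bin, tub, slat, tool_tin from where it was at the start of the episode below 0.02 m); the robot touches nothing.
It fails at once if the lid falls or slams: it closes faster than 2 rad/s (its front edge at about 0.35 m/s) (velocity of joint round_lid below -2 rad/s).
It fails at once if the round bin is shoved or lifted (moved over 30 mm) or tipped (over 0.12 rad) (distance of round_bin from where it was at the start of the episode above 0.03 m or angle between round_bin's own z axis and vertical above 0.12 rad).
It fails at once if the square bin's lid is opened (over 0.15 rad) (value of joint square_lid above 0.15 rad).
It fails at once if the square bin, tub, slat or tin is shoved, lifted or knocked over (distance of any of square_bin, tub, slat, tool_tin from where it was at the start of the episode above 0.03 m or angle between any of tub, tool_tin's own z axis and vertical above 0.3 rad).
It also fails if it takes over 58 s, if anything falls off the work surface, if the arm or the gripper's body presses on something with over 40 N, if the wrist force passes 120 N, or if a joint passes its speed limit or range.

## Robot

A 6-joint arm with a two-finger parallel gripper is mounted at the origin on the work surface. World frame = base frame: x ahead of the robot, y to its left, z up, the work surface at z = 0. Lengths are in m, angles in rad, forces in N, time in s.
With the tool pointing down it reaches from about 0.35 to 0.85 m from the base axis. Payload 8.1 kg.
Tool frame: the origin (TCP) lies at the very end of the fingers, on their centre line; the grasp point (between the pads) lies behind it (bot.hold_point_z is the z of the grasp point in the tool frame, in m); z points along the fingers, y is the line along which they close (so a half turn about z gives the same grasp; the last joint's range is limited). The gripper opens to 85 mm and grips with 20 to 120 N. Pads are 22 mm wide; open, the fingers measure 114 mm over their backs; the gripper's body (76 mm by 85 mm) begins 54 mm behind the grasp point. The pads swing forward as they close: fully open they stand 13 mm farther back than shut.
Start: joints at [1.253, 0.13, 1.488, -0, 1.523, -0.085], TCP at [0.138, 0.584, 0.203] pointing down, gripper open.
Joint ranges: [-2.96, 2.96], [-0.89, 2.26], [0.02, 2.5], [-1.34, 4.48], [0, 2.73], [-2.66, 2.66]. Speed limits (rad/s): [2.39, 2.39, 2.79, 3.14, 3.14, 3.14].

## Interface

Orientations are given as a unit quaternion [w, x, y, z].
In Python, from plant import sense, viewer, close_job, bot gives the robot as it stands. The module is installed in compiled form; this text tells all that it offers.
- The arm moves only by the tool send_rows, never from a script. Its argument "motion" is a list of rows, each a list of 7 numbers: the shift along the tool's x, y, z in mm, then the turn, a rotation vector about the tool's x, y, z in degrees, then the opening, from 0 (shut) to 1 (fully open). A call has 1 to 12 rows; each row is the pose to reach, as a shift and turn from the pose commanded when the call began, along the tool's axes at that moment; what a row does not reach only later rows make up. A row lasts 1/8 s, in which the tool goes at most 62.5 mm and 10.7 degrees, less where a joint would pass 70% of its speed; a pose out of reach is approached as far as the arm can. A call with a gripper value outside its range is refused whole. The fingers move at their own pace and stop on an object; "grip_force" is the grip in N (left out, the last holds). Time passes only in rows, so rows that repeat a pose let the fingers close. It gives the time, the measured TCP pose, the force, the opening and the grip force at its end, in the units of the state.
- sense(): the state, without advancing time (a new reading comes with each control period).
- viewer.read_camera(name): name is "scene" or "top" or "wrist"; returns a dict with "color" (384x512x3 uint8, red, green, blue), "range_z" (384x512 float32, m along the optical axis (not along the pixel's ray), 0 where there is no reading), "mtx" (3x3 intrinsics, pixels), "dist_coeffs" ([k1, k2, p1, p2, k3] as OpenCV has them; the pictures are not rectified), "pose" (4x4, takes a point from camera to world coordinates); the wrist camera has in their place "T_tool_cam" (4x4, takes a point from camera to tool coordinates, whose origin is the TCP and whose axes are the flange's). Camera axes: x right, y down, z forward; pixel columns grow to the right and rows downward; lengths in m; the calibration is good to about 2 mm. A picture is of the moment at which its call begins: read the wrist's pose just before it.
- close_job(): hands the job in; it is judged then, once.
Trained networks look in a picture, given as the dict that the camera call returned (one of the last four; its "shot" number tells which), for a name from the list of things; names that differ only in an ending like _2 or _b are one class to them, and where a whole thing is asked for, a point or a joint stands for the part that bears it (a point fixed in the world has none). Each returns a list of dicts, best first, with "score" (0 to 1); they miss things now and then, are a little off and sometimes report something else, mostly with a low value. They report only what shows in the picture. A call takes as long as a camera call. They do not tell look-alikes from the thing itself.
- viewer.spot_in(picture, target): "uv" ([column, row] in pixels, amid what is visible of it).
- viewer.mark_of(picture, target): "uv" ([column, row] in pixels: a listed point, or the origin of a listed thing).
The state is a dict: "t": time; "q": joint angles; "qvel": joint speeds; "joint_efforts": joint torques, N m; "eef_pos": TCP position; "tool_rot": TCP orientation; "force": force on the tool from outside, world axes, zero at the start; "ft_torque": the same for the moment, N m; "width": finger opening in m; "grip_force": force on a finger pad.
Only numpy, scipy, OpenCV 4.12 (cv2) and the standard library are available. Lean on these libraries where they do the work, as an engineer would, in place of code of your own. Each camera call takes 0.05 s, during which the arm holds its last target. There are 200 camera calls.

## Working session

There is one attempt and no reset: what is moved stays moved. The work goes in short steps, Python scripts to look and compute and a tool call to move; the robot and the scene stay as the last step left them, time stands still between calls to the robot, and variables do not carry over. Pictures are saved under pics/ and viewed, at most 10 in all, crops included, and the job is handed in when it is done.

Besides the shell and the picture viewer there is one more tool, called by a JSON object that holds its "op" and its "data". send_rows: Moves the arm, as the interface text tells. Its arguments: {"type":"object","properties":{"motion":{"type":"array"},"grip_force":{"type":"number"}},"required":["motion"]}

```bash
mkdir -p pics; cat > h.py <<'E'
import numpy as np, cv2
from plant import sense, viewer, close_job, bot
def world(p,uv,T=None,r=2):
    u,v=uv; P=cv2.undistortPoints(np.array([[[u,v]]],float),p["mtx"],np.array(p["dist_coeffs"]))[0,0]
    ui,vi=int(round(u)),int(round(v)); d=p["range_z"][max(vi-r,0):vi+r+1,max(ui-r,0):ui+r+1]; d=d[d>0]
    if len(d)==0: return None
    z=np.median(d); T=p["pose"] if T is None else T
    return (np.array(T)@np.array([P[0]*z,P[1]*z,z,1]))[:3]
def save(p,n): cv2.imwrite(f"pics/{n}.png",cv2.cvtColor(p["color"],cv2.COLOR_RGB2BGR))
E
python3 - <<'E'
from h import *
np.set_printoptions(precision=3,suppress=True)
s=sense();print(s["t"],s["eef_pos"],s["tool_rot"],s["width"],bot.hold_point_z)
ims=[]
for c in("scene","top"):
    p=viewer.read_camera(c);ims.append(p["color"])
    print(c,np.array(p["pose"])[:3,3])
    for n in("round_bin","round_pedal","square_bin","tub","slat","tool_tin"):
        print(n,[(np.round(d["uv"],0),round(d["score"],2),world(p,d["uv"])) for d in viewer.spot_in(p,n)[:3]])
    for n in("round_pad","round_lid_edge","round_pedal"):
        print("mark",n,[(np.round(d["uv"],0),round(d["score"],2),world(p,d["uv"])) for d in viewer.mark_of(p,n)[:3]])
    save(p,c)
E
```

```text
0.0 [0.138 0.583 0.202] [-0.     0.116  0.993 -0.001] 0.08563228153982468 -0.0187
scene [ 0.726 -0.601  1.383]
round_bin [(array([169., 308.]), 0.66, array([ 0.503, -0.685,  0.235])), (array([286., 209.]), 0.61, array([ 0.684, -0.224,  0.236])), (array([251.,  96.]), 0.56, array([0.368, 0.132, 0.223]))]
round_pedal [(array([260., 208.]), 0.71, array([ 0.586, -0.2  ,  0.035])), (array([171., 210.]), 0.71, array([ 0.278, -0.374,  0.038])), (array([178., 338.]), 0.71, array([ 0.545, -0.772,  0.04 ]))]
square_bin [(array([317., 128.]), 0.82, array([0.652, 0.117, 0.232])), (array([325., 113.]), 0.35, array([0.654, 0.194, 0.23 ]))]
tub [(array([244., 148.]), 0.53, array([ 0.408, -0.002,  0.046]))]
slat [(array([303., 181.]), 0.52, array([ 0.687, -0.006,  0.005]))]
tool_tin [(array([224., 263.]), 0.81, array([ 0.563, -0.458,  0.036])), (array([326., 113.]), 0.21, array([0.656, 0.194, 0.23 ]))]
mark round_pad [(array([176., 338.]), 0.89, array([ 0.54 , -0.778,  0.038])), (array([258., 206.]), 0.77, array([ 0.572, -0.199,  0.038])), (array([167., 211.]), 0.74, array([ 0.266, -0.385,  0.037]))
[... 1060 characters left out ...]
ay([0.691, 0.017, 0.007]))]
tool_tin [(array([331., 189.]), 0.67, array([ 0.563, -0.467,  0.034]))]
mark round_pad [(array([153., 274.]), 0.69, array([0.29 , 0.102, 0.038])), (array([306., 285.]), 0.66, array([ 0.257, -0.378,  0.039])), (array([243., 193.]), 0.56, array([ 0.55 , -0.18 ,  0.038]))]
mark round_lid_edge [(array([437., 192.]), 0.91, array([ 0.515, -0.727,  0.229])), (array([124., 264.]), 0.91, array([0.32 , 0.138, 0.223])), (array([241., 163.]), 0.74, array([ 0.601, -0.181,  0.219]))]
mark round_pedal [(array([249., 169.]), 0.92, array([ 0.605, -0.202,  0.137])), (array([134., 163.]), 0.64, array([0.599, 0.122, 0.231])), (array([132., 263.]), 0.59, array([0.324, 0.14 , 0.145]))]
```

View pics/scene.png

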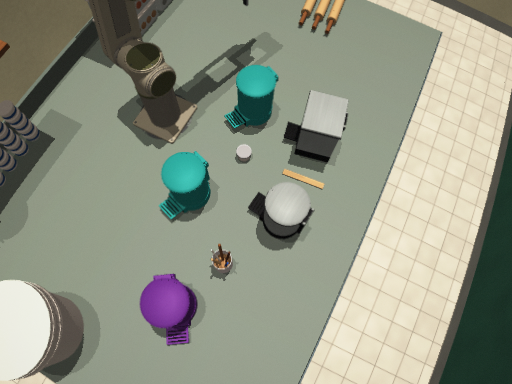

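View pics/top.png

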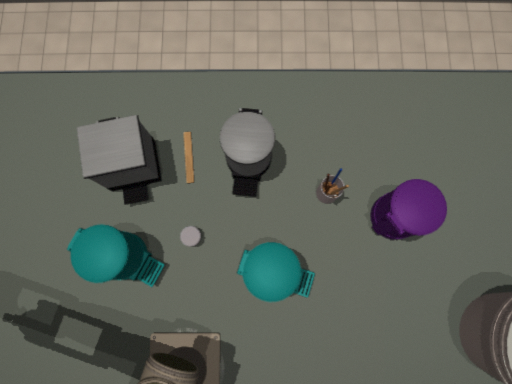

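The target is the steel round bin, at top (247,150), with its pedal at (245,187). The square bin is at (120,155), and the teal and purple bins are look-alikes. I'll get its axis from the depth data.

```bash
cat >> h.py <<'E'
def cloud(p,T=None):
    h,w=p["range_z"].shape; v,u=np.mgrid[:h,:w]; z=p["range_z"].ravel()
    P=cv2.undistortPoints(np.stack([u.ravel(),v.ravel()],1)[:,None].astype(float),p["mtx"],np.array(p["dist_coeffs"]))[:,0]
    T=np.array(p["pose"] if T is None else T); C=np.c_[P[:,0]*z,P[:,1]*z,z][z>0]
    return C@T[:3,:3].T+T[:3,3]
def near(C,x0,x1,y0,y1,z0,z1): return C[((C>[x0,y0,z0])&(C<[x1,y1,z1])).all(1)]
E
python3 - <<'E'
from h import *
np.set_printoptions(precision=4,suppress=True)
for c in("top","scene"):
    C=cloud(viewer.read_camera(c))
    L=near(C,.55,.78,-.33,-.09,.215,.26); Q=near(C,.51,.60,-.27,-.1,.028,.05)
    (cx,cy),r=cv2.minEnclosingCircle((L[:,:2]*1000).astype(np.float32)); print(c,"lid",cx,cy,r,len(L),L[:,2].max())
    print("pedal",Q.mean(0),Q.min(0),Q.max(0),cv2.minAreaRect((Q[:,:2]*1000).astype(np.float32)))
E
```

```text
top lid 685.2821655273438 -195.54702758789062 86.26383972167969 2390 0.24140315751074448
pedal [ 0.5713 -0.1862  0.0371] [ 0.5377 -0.2323  0.0282] [ 0.5999 -0.1439  0.0497] ((572.5867309570312, -187.00843811035156), (85.16455078125, 62.8680305480957), 84.15271759033203)
scene lid 686.969970703125 -199.20619201660156 86.4901351928711 1670 0.24162821692365233
pedal [ 0.5688 -0.1913  0.037 ] [ 0.54   -0.2282  0.0285] [ 0.5997 -0.1444  0.0473] ((572.290771484375, -186.59585571289062), (80.15975952148438, 58.82772445678711), 83.83478546142578)
```

{"op": "send_rows", "data": {"motion": [[0,0,-60,0,0,0,0],[0,0,-120,0,0,0,0],[-45,-50,-130,0,0,0,0],[-90,-100,-130,0,0,0,0],[-135,-150,-130,0,0,0,0],[-180,-200,-130,0,0,0,0],[-220,-245,-130,0,0,0,0],[-260,-290,-130,0,0,0,0],[-300,-335,-130,0,0,0,0],[-340,-380,-130,0,0,0,0],[-380,-425,-130,0,0,0,0],[-420,-470,-130,0,0,0,0]]}}

```text
t: 2.6
eef_pos: [0.4364, 0.0329, 0.3332]
tool_rot: [0.001, 0.116, 0.993, 0.0]
force: [0.8, -0.4, -0.4]
width: -0.0002
grip_force: 0.0
```

{"op": "send_rows", "data": {"motion": [[-40,-45,0,0,0,-2,0],[-80,-90,0,0,0,-4,0],[-120,-135,0,0,0,-6,0],[-150,-170,0,0,0,-7,0],[-164,-180,0,0,0,-7,0],[-164,-180,0,0,0,-7,0],[-164,-180,0,0,0,-7,0]]}}

```text
t: 3.48
eef_pos: [0.5536, -0.1775, 0.3329]
tool_rot: [-0.0, 0.055, 0.998, 0.0]
force: [-0.2, -0.4, -0.8]
width: 0.0001
grip_force: 0.0
```

```bash
python3 - <<'E'
from h import *
from scipy.spatial.transform import Rotation as R
np.set_printoptions(precision=4,suppress=True)
s=sense();M=np.eye(4);M[:3,:3]=R.from_quat(np.roll(s["tool_rot"],-1)).as_matrix();M[:3,3]=s["eef_pos"]
print(s["t"],M,s["width"],s["force"])
p=viewer.read_camera("wrist");save(p,"w1");T=M@np.array(p["T_tool_cam"]);print(p["T_tool_cam"])
C=cloud(p,T)
Q=near(C,.51,.60,-.27,-.1,.028,.05);print("pedal",Q.min(0),Q.max(0),cv2.minAreaRect((Q[:,:2]*1000).astype(np.float32)))
for n in("round_pad","round_lid_edge"): print(n,[(d["uv"],d["score"],world(p,d["uv"],T)) for d in viewer.mark_of(p,n)[:2]])
E
```

```text
3.475 [[-0.9939  0.11   -0.      0.5536]
 [ 0.11    0.9939  0.0002 -0.1775]
 [ 0.0001  0.0002 -1.      0.3329]
 [ 0.      0.      0.      1.    ]] 7.470731974370867e-05 [-0.1889 -0.387  -0.7968]
[[-0.0007 -0.9446 -0.3282  0.0847]
 [ 1.     -0.0006 -0.0006 -0.0012]
 [ 0.0003 -0.3282  0.9446 -0.1719]
 [ 0.      0.      0.      1.    ]]
pedal [ 0.537  -0.2385  0.0308] [ 0.6    -0.1454  0.0499] ((571.0846557617188, -191.86181640625), (88.11917114257812, 62.778053283691406), 84.94493103027344)
round_pad [([250.8, 147.5], 0.72, array([ 0.5523, -0.1904,  0.0391]))]
round_lid_edge [([246.8, 215.6], 0.85, array([ 0.5984, -0.1963,  0.2213]))]
```

View pics/w1.png

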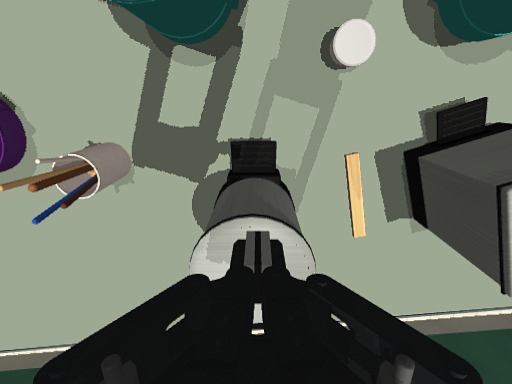

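The view shows the steel bin's pedal at (253,155), right below the fingers, with the square bin and slat well clear. I'll tilt the wrist away from the bin and come down above the pad.

{"op": "send_rows", "data": {"motion": [[-3,-5,0,0,-9,0,0],[-7,-10,0,0,-18,0,0],[-7,-10,40,0,-18,0,0],[-7,-10,80,0,-18,0,0],[-7,-10,120,0,-18,0,0],[-7,-10,160,0,-18,0,0],[-7,-10,200,0,-18,0,0],[-7,-10,230,0,-18,0,0],[-7,-10,255,0,-18,0,0],[-7,-10,265,0,-18,0,0],[-7,-10,265,0,-18,0,0],[-7,-10,265,0,-18,0,0]]}}

```text
t: 5.12
eef_pos: [0.5607, -0.1892, 0.0695]
tool_rot: [0.157, 0.054, 0.986, -0.009]
force: [-0.7, 0.2, -0.2]
width: -0.0001
grip_force: 0.0
```

```bash
python3 - <<'E'
from h import *
from scipy.spatial.transform import Rotation as R
np.set_printoptions(precision=4,suppress=True)
s=sense();M=np.eye(4);M[:3,:3]=R.from_quat(np.roll(s["tool_rot"],-1)).as_matrix();M[:3,3]=s["eef_pos"]
print(s["t"],M,s["force"])
p=viewer.read_camera("wrist");T=M@np.array(p["T_tool_cam"])
C=cloud(p,T);Q=near(C,.51,.60,-.27,-.1,.02,.05);print("pedal",Q.min(0),Q.max(0))
q=viewer.read_camera("scene");a=p["color"];b=cv2.resize(q["color"][130:290,180:380],(480,384))
cv2.imwrite("pics/w2.png",cv2.resize(np.hstack([a,b])[:,:,::-1],(800,310)))
E
```

```text
5.125 [[-0.9446  0.1102  0.3092  0.5607]
 [ 0.1045  0.9939 -0.0351 -0.1892]
 [-0.3111 -0.0009 -0.9504  0.0695]
 [ 0.      0.      0.      1.    ]] [-0.6676  0.1518 -0.2165]
pedal [ 0.5363 -0.2392  0.0205] [ 0.6    -0.1453  0.05  ]
```

View pics/w2.png

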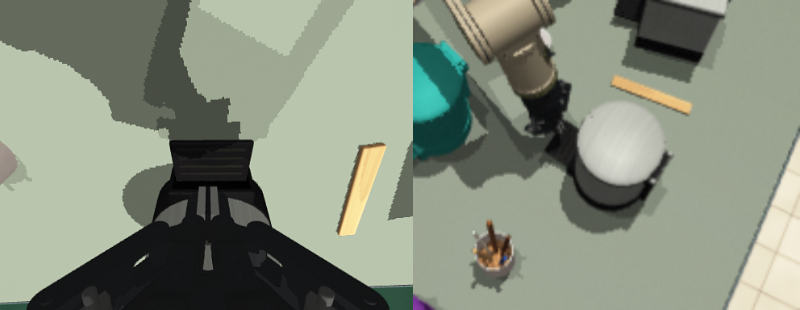

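{"op": "send_rows", "data": {"motion": [[2,0,6,0,0,0,0],[4,0,12,0,0,0,0],[6,0,18,0,0,0,0],[7,0,21,0,0,0,0],[8,0,24,0,0,0,0],[9,0,27,0,0,0,0],[10,0,30,0,0,0,0],[10,0,30,0,0,0,0]]}}

```text
t: 6.22
eef_pos: [0.5593, -0.1887, 0.0358]
tool_rot: [0.156, 0.055, 0.986, -0.009]
force: [0.1, 0.0, -0.1]
width: -0.0002
grip_force: 0.0
```

```bash
python3 - <<'E'
from h import *
s=sense();print(s["force"],s["joint_efforts"])
p=viewer.read_camera("wrist")
q=viewer.read_camera("scene");a=p["color"];b=cv2.resize(q["color"][130:290,180:380],(480,384))
cv2.imwrite("pics/w3.png",cv2.resize(np.hstack([a,b])[:,:,::-1],(800,310)))
C=cloud(q);L=near(C,.55,.78,-.33,-.09,.2,.5);print(L[:,2].max())
E
```

```text
[ 0.1129321   0.02557389 -0.08956381] [-1.46215840e-02 -4.40974367e+01 -4.60856044e+01  7.66906980e-01
 -2.09438793e+00 -1.50708208e-02]
0.24212545047548661
```

View pics/w3.png

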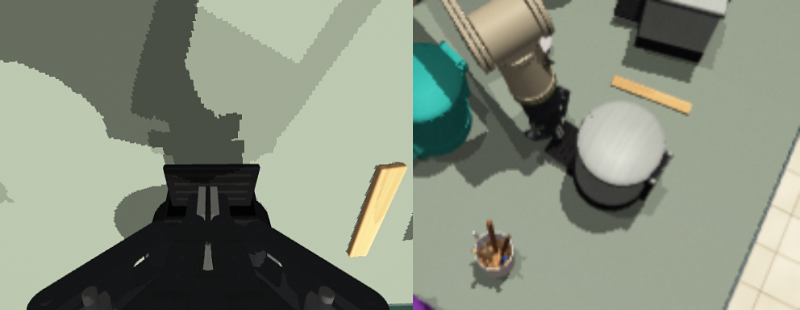

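The fingertips are mid-width over the pedal and the lid is still shut, so there's no contact yet. I'll keep going down in small steps.

{"op": "send_rows", "data": {"motion": [[0.5,0,2,0,0,0,0],[1,0,4,0,0,0,0],[2,0,6,0,0,0,0],[2,0,6,0,0,0,0]]}}

```text
t: 6.82
eef_pos: [0.5591, -0.1886, 0.0295]
tool_rot: [0.156, 0.055, 0.986, -0.009]
force: [0.7, -0.3, -0.1]
width: -0.0001
grip_force: 0.0
```

```bash
python3 - <<'E'
from h import *
np.set_printoptions(precision=4,suppress=True)
from scipy.spatial.transform import Rotation as R
s=sense();M=np.eye(4);M[:3,:3]=R.from_quat(np.roll(s["tool_rot"],-1)).as_matrix();M[:3,3]=s["eef_pos"]
p=viewer.read_camera("wrist");C=cloud(p,M@np.array(p["T_tool_cam"]))
f=np.array([-.994,.11]);Q=near(C,.5,.62,-.25,-.12,-.01,.2)
d=(Q[:,:2]-[.679,-.1985])@f; l=(Q[:,:2]-[.679,-.1985])@[-.11,-.994]
for k in range(80,144,4):
    m=(abs(d-k/1e3)<.002)
    a=m&(abs(l)<.010); b=m&(abs(abs(l)-.03)<.006)
    print(k,"mid z",np.percentile(Q[a,2],[5,50,95]) if a.any() else None,"side z",np.median(Q[b,2]) if b.any() else None)
q=viewer.read_camera("scene");C=cloud(q);L=near(C,.55,.78,-.33,-.09,.2,.5);print(L[:,2].max(), (s["eef_pos"][:2]-np.array([.679,-.1985]))@f)
q2=viewer.read_camera("wrist")["color"][120:330,130:400]
cv2.imwrite("pics/w4.png",cv2.resize(q2,(771,600),interpolation=cv2.INTER_CUBIC)[:,:,::-1])
E
```

```text
80 mid z None side z 0.03973169303940885
84 mid z None side z 0.03365951582591578
88 mid z None side z 0.034223541906910765
92 mid z None side z 0.035214833483710906
96 mid z None side z 0.035764293094557975
100 mid z None side z 0.03606908909552704
104 mid z None side z 0.03694951289260623
108 mid z [-0.0003  0.0005  0.0014] side z 0.03722438329958021
112 mid z [-0.0003  0.0006  0.0381] side z 0.0016696054925471326
116 mid z [-0.0003  0.0006  0.0394] side z 0.001193495915263354
120 mid z [-0.0002  0.0008  0.0402] side z 0.03879904686345739
124 mid z [-0.0001  0.0392  0.0404] side z 0.038849399323281256
128 mid z [-0.0002  0.0012  0.0418] side z 0.0012713435361648706
132 mid z [-0.      0.0409  0.0968] side z 0.04067840435524306
136 mid z [0.0001 0.0414 0.1097] side z 0.040926923687824454
140 mid z [0.0003 0.062  0.111 ] side z 0.11515040481210667
0.24177711349304043 0.12023846838946914
```

View pics/w4.png

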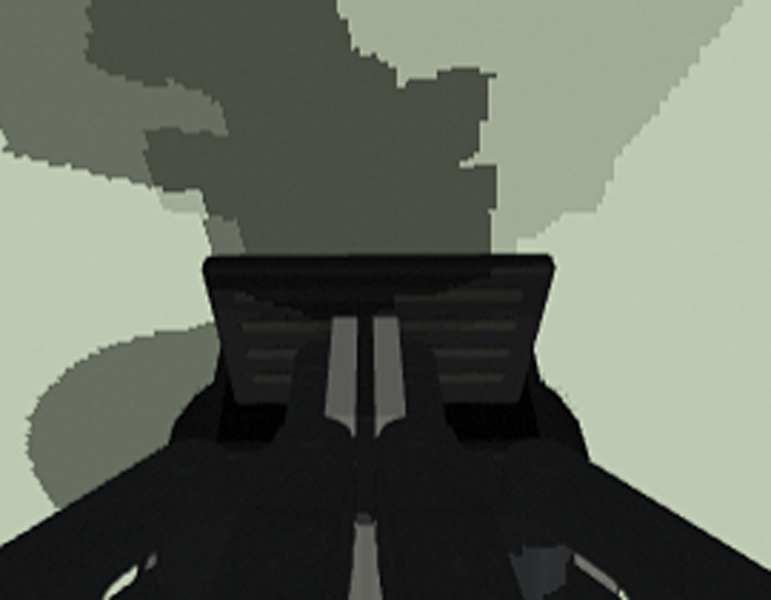

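The pedal is still at rest and the tips seem to sit just above it, a little behind the nominal TCP. I'll keep descending slowly and watch the force.

{"op": "send_rows", "data": {"motion": [[0.5,0,1.5,0,0,0,0],[1,0,3,0,0,0,0],[1.5,0,4.5,0,0,0,0],[2,0,6,0,0,0,0],[2,0,6,0,0,0,0]]}}

```text
t: 7.6
eef_pos: [0.5592, -0.1887, 0.0233]
tool_rot: [0.156, 0.055, 0.986, -0.009]
force: [0.1, -0.4, 0.7]
width: 0.0002
grip_force: 0.0
```

```bash
cat > chk.py <<'E'
from h import *
np.set_printoptions(precision=4,suppress=True)
from scipy.spatial.transform import Rotation as R
s=sense();M=np.eye(4);M[:3,:3]=R.from_quat(np.roll(s["tool_rot"],-1)).as_matrix();M[:3,3]=s["eef_pos"]
p=viewer.read_camera("wrist");C=cloud(p,M@np.array(p["T_tool_cam"]))
f=np.array([-.994,.11]);Q=near(C,.5,.62,-.25,-.12,.005,.2)
d=(Q[:,:2]-[.679,-.1985])@f; l=(Q[:,:2]-[.679,-.1985])@[-.11,-.994]
for k in(100,116,124,134):
    b=(abs(d-k/1e3)<.003)&(abs(abs(l)-.03)<.006)&(Q[:,2]<.06)
    print(k,"pedal z",np.median(Q[b,2]) if b.any() else None)
q=viewer.read_camera("scene");L=near(cloud(q),.55,.8,-.33,-.09,.2,.5);print("lid top",L[:,2].max(),s["t"],s["force"])
F=(Q-M[:3,3])@M[:3,:3]; F=F[(abs(F[:,1])<.012)&(abs(F[:,0])<.03)&(F[:,2]<.002)]
if len(F): print("finger pts tool frame: z max by x", [(round(x,3),F[abs(F[:,0]-x)<.003][:,2].max()) for x in (-.01,0,.006,.01,.014,.02) if (abs(F[:,0]-x)<.003).any()])
E
python3 chk.py
```

```text
100 pedal z 0.036096302541937936
116 pedal z 0.03884824802655835
124 pedal z 0.039805238510826575
134 pedal z 0.041374799961122755
lid top 0.24242002758471393 7.6 [ 0.1054 -0.4495  0.666 ]
finger pts tool frame: z max by x [(-0.01, np.float64(-0.06565673843695899)), (0, np.float64(-0.016046560473714656)), (0.006, np.float64(-0.019512241447138645)), (0.01, np.float64(-0.01698288034599675)), (0.014, np.float64(-0.01698288034599675)), (0.02, np.float64(-0.09589897843825555))]
```

{"op": "send_rows", "data": {"motion": [[0.5,0,1.5,0,0,0,0],[1,0,3,0,0,0,0],[1.5,0,4.5,0,0,0,0],[1.5,0,4.5,0,0,0,0]]}}

```text
t: 8.2
eef_pos: [0.5591, -0.1887, 0.0185]
tool_rot: [0.156, 0.055, 0.986, -0.009]
force: [-0.5, -0.3, 0.6]
width: 0.0
grip_force: 0.0
```

```bash
python3 chk.py
```

```text
100 pedal z 0.035983005528489306
116 pedal z 0.03891124345702446
124 pedal z 0.039798532700902445
134 pedal z 0.041436312480666565
lid top 0.2427434411538012 8.2 [-0.5492 -0.3052  0.5507]
finger pts tool frame: z max by x [(-0.01, np.float64(-0.06536367256180213)), (0, np.float64(-0.02135586538899961)), (0.006, np.float64(-0.023968535269121644)), (0.01, np.float64(-0.02199444379136639)), (0.014, np.float64(-0.02199444379136639)), (0.02, np.float64(-0.09544879536039318))]
```

```bash
python3 - <<'E'
from h import *
np.set_printoptions(precision=4,suppress=True)
from scipy.spatial.transform import Rotation as R
s=sense();M=np.eye(4);M[:3,:3]=R.from_quat(np.roll(s["tool_rot"],-1)).as_matrix();M[:3,3]=s["eef_pos"]
p=viewer.read_camera("wrist");Tc=np.array(p["T_tool_cam"])
Pc=np.linalg.inv(Tc)@np.array([[0,0,0,1],[.011,0,0,1],[0,0,-.0187,1]]).T
print(cv2.projectPoints(Pc[:3].T.copy(),np.zeros(3),np.zeros(3),p["mtx"],np.array(p["dist_coeffs"]))[0][:,0])
for v in range(215,262,4):
  for u in (250,264):
    t=world(p,(u,v),Tc,1); print((u,v),p["range_z"][v,u],"tool",t,"world",world(p,(u,v),M@Tc,1))
cv2.imwrite("pics/w5.png",cv2.resize(p["color"][120:330,130:400],(771,600),interpolation=cv2.INTER_CUBIC)[:,:,::-1])
E
```

```text
[[259.355  221.8151]
 [259.3822 207.5789]
 [259.5353 234.682 ]]
(250, 215) 0.21027932 tool [-0.004  -0.0072  0.0202] world [ 0.5685 -0.197   0.0007]
(264, 215) 0.21123348 tool [-0.0043  0.0038  0.0209] world [ 0.5702 -0.1861  0.0002]
(250, 219) 0.21327944 tool [-0.0082 -0.0073  0.0217] world [ 0.5729 -0.1976  0.0006]
(264, 219) 0.21372274 tool [-0.0079  0.0038  0.0212] world [ 0.5737 -0.1865  0.001 ]
(250, 223) 0.16248365 tool [ 0.0115 -0.0059 -0.0251] world [ 0.54   -0.1925  0.039 ]
(264, 223) 0.16136779 tool [ 0.0114  0.0027 -0.0248] world [ 0.5412 -0.184   0.0388]
(250, 227) 0.16146533 tool [ 0.0097 -0.0058 -0.0269] world [ 0.5412 -0.1926  0.0413]
(264, 227) 0.16061053 tool [ 0.0098  0.0026 -0.027 ] world [ 0.542  -0.1842  0.0414]
(250, 231) 0.15599725 tool [ 0.0101 -0.0057 -0.0326] world [ 0.5392 -0.1922  0.0466]
(264, 231) 0.1557577 tool [ 0.0102  0.0025 -0.0328] world [ 0.5399 -0.1841  0.0468]
(250, 235) 0.15128763 tool [ 0.0105 -0.0055 -0.0381] world [ 0.5371 -0.1918  0.0517]
(264, 235) 0.15112858 tool [ 0.0104  0.0024 -0.038 ] world [ 0.5381 -0.184   0.0516]
(250, 239) 0.1466
[... 296 characters left out ...]
 [ 0.5355 -0.1839  0.0597]
(250, 247) 0.14032426 tool [ 0.0103 -0.0052 -0.0505] world [ 0.5334 -0.1911  0.0636]
(264, 247) 0.1388474 tool [ 0.0104  0.0021 -0.0506] world [ 0.5342 -0.1838  0.0637]
(250, 251) 0.13587895 tool [ 0.0105 -0.0051 -0.0546] world [ 0.532  -0.1908  0.0674]
(264, 251) 0.135503 tool [ 0.0104  0.002  -0.0545] world [ 0.5329 -0.1838  0.0673]
(250, 255) 0.13162929 tool [ 0.0104 -0.005  -0.058 ] world [ 0.5312 -0.1906  0.0707]
(264, 255) 0.13171564 tool [ 0.0105  0.0019 -0.0581] world [ 0.5318 -0.1837  0.0708]
(250, 259) 0.1286256 tool [ 0.0108 -0.0049 -0.0621] world [ 0.5294 -0.1903  0.0745]
(264, 259) 0.128213 tool [ 0.0105  0.0018 -0.0616] world [ 0.5307 -0.1837  0.0741]
```

View pics/w5.png

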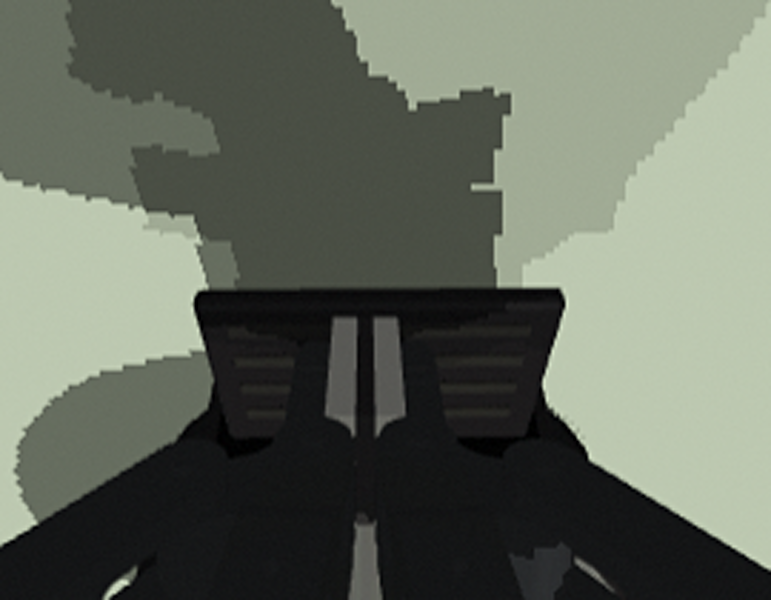

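The depth data explains it. The finger ends sit about 32 mm behind the reported TCP, so they hover about 5 mm above the pedal and too near its front edge, at crop (365,300). I'll raise 5 mm, move 10 mm toward the bin, then press.

{"op": "send_rows", "data": {"motion": [[-1.6,0,-4.8,0,0,0,0],[-6,0,-3.2,0,0,0,0],[-11,0,-1.7,0,0,0,0],[-10,0,1,0,0,0,0],[-9.5,0,3,0,0,0,0],[-9,0,5,0,0,0,0],[-8.4,0,7,0,0,0,0],[-8.4,0,7,0,0,0,0]]}}

```text
t: 9.35
eef_pos: [0.5694, -0.1899, 0.0147]
tool_rot: [0.156, 0.055, 0.986, -0.009]
force: [-0.2, 1.0, -0.6]
width: -0.0004
grip_force: 0.0
```

{"op": "send_rows", "data": {"motion": [[0.3,0,1,0,0,0,0],[0.6,0,2,0,0,0,0],[1,0,3,0,0,0,0],[1.3,0,4,0,0,0,0],[1.6,0,5,0,0,0,0],[1.6,0,5,0,0,0,0]]}}

```text
t: 10.1
eef_pos: [0.5696, -0.1901, 0.0098]
tool_rot: [0.156, 0.055, 0.986, -0.009]
force: [-1.9, 1.3, 5.2]
width: -0.0001
grip_force: 2.2
```

```bash
python3 chk.py
```

```text
100 pedal z 0.032889928250025416
116 pedal z 0.03479955631973717
124 pedal z 0.03541859033632014
134 pedal z 0.0366373235457972
lid top 0.2647990714743511 10.1 [-1.9376  1.3182  5.2326]
finger pts tool frame: z max by x [(-0.01, np.float64(-0.06570069619535246)), (0, np.float64(-0.026503603452272848)), (0.006, np.float64(-0.026907445960398135)), (0.01, np.float64(-0.02881605119290117)), (0.014, np.float64(-0.030924396881502288)), (0.02, np.float64(-0.028736475492631176))]
```

Contact: 5 N, the pedal is 4.5 mm down and the lid is opening. I'll press on to near the stop.

{"op": "send_rows", "data": {"motion": [[0.8,0,2.4,0,0,0,0],[1.6,0,4.8,0,0,0,0],[2.4,0,7.2,0,0,0,0],[3.2,0,9.6,0,0,0,0],[4,0,12,0,0,0,0],[4.8,0,14.4,0,0,0,0],[5.5,0,16.8,0,0,0,0],[6.2,0,19,0,0,0,0],[6.8,0,20.8,0,0,0,0],[6.8,0,20.8,0,0,0,0]]}}

```text
t: 11.45
eef_pos: [0.5696, -0.19, -0.0124]
tool_rot: [0.156, 0.055, 0.986, -0.009]
force: [-1.8, -1.3, 4.4]
width: -0.0
grip_force: 2.1
```

```bash
python3 chk.py
```

```text
100 pedal z 0.01699392138332513
116 pedal z 0.015018065239192857
124 pedal z 0.013650570877991625
134 pedal z 0.012399042957122505
lid top 0.37350131255571317 11.45 [-1.767  -1.2831  4.4263]
finger pts tool frame: z max by x [(-0.01, np.float64(-0.065062785916722)), (0, np.float64(-0.0274547264468688)), (0.006, np.float64(-0.02770313675805522)), (0.01, np.float64(-0.02805713421256052)), (0.014, np.float64(-0.029135308136212675)), (0.02, np.float64(-0.02550718444239359))]
```

{"op": "send_rows", "data": {"motion": [[0.3,0,1,0,0,0,0],[0.6,0,1.8,0,0,0,0],[0.8,0,2.5,0,0,0,0],[0.8,0,2.5,0,0,0,0]]}}

```text
t: 12.05
eef_pos: [0.5698, -0.1901, -0.0141]
tool_rot: [0.157, 0.055, 0.986, -0.009]
force: [-6.7, 1.3, 12.5]
width: 0.0
grip_force: 7.1
```

```bash
python3 chk.py
```

```text
100 pedal z 0.015958870965419918
116 pedal z 0.013621593663729961
124 pedal z 0.012179498194660798
134 pedal z 0.010755326105094297
lid top 0.37624158104073113 12.05 [-6.7399  1.3074 12.5168]
finger pts tool frame: z max by x [(-0.01, np.float64(-0.06501733202309583)), (0, np.float64(-0.027719770714995023)), (0.006, np.float64(-0.028280592104621236)), (0.01, np.float64(-0.028280592104621236)), (0.014, np.float64(-0.029249990336744247)), (0.02, np.float64(-0.02718723889548401))]
```

The force is up to 12.5 N, so the pedal is at its stop and the lid is wide open. I'll hold for more than 3 s.

{"op": "send_rows", "data": {"motion": [[0,0,0,0,0,0,0],[0,0,0,0,0,0,0],[0,0,0,0,0,0,0],[0,0,0,0,0,0,0],[0,0,0,0,0,0,0],[0,0,0,0,0,0,0],[0,0,0,0,0,0,0],[0,0,0,0,0,0,0],[0,0,0,0,0,0,0],[0,0,0,0,0,0,0],[0,0,0,0,0,0,0],[0,0,0,0,0,0,0]]}}

```text
t: 13.65
eef_pos: [0.5698, -0.1901, -0.0141]
tool_rot: [0.157, 0.055, 0.986, -0.009]
force: [-6.9, 0.7, 13.7]
width: 0.0002
grip_force: 7.0
```

{"op": "send_rows", "data": {"motion": [[0,0,0,0,0,0,0],[0,0,0,0,0,0,0],[0,0,0,0,0,0,0],[0,0,0,0,0,0,0],[0,0,0,0,0,0,0],[0,0,0,0,0,0,0],[0,0,0,0,0,0,0],[0,0,0,0,0,0,0],[0,0,0,0,0,0,0],[0,0,0,0,0,0,0],[0,0,0,0,0,0,0],[0,0,0,0,0,0,0]]}}

```text
t: 15.15
eef_pos: [0.5699, -0.1901, -0.0141]
tool_rot: [0.157, 0.055, 0.986, -0.009]
force: [-7.7, -0.7, 13.8]
width: -0.0
grip_force: 7.0
```

{"op": "send_rows", "data": {"motion": [[0,0,0,0,0,0,0],[0,0,0,0,0,0,0],[0,0,0,0,0,0,0]]}}

```text
t: 15.52
eef_pos: [0.5699, -0.1901, -0.0141]
tool_rot: [0.157, 0.055, 0.986, -0.009]
force: [-6.8, -0.2, 13.3]
width: -0.0002
grip_force: 7.0
```

{"op": "send_rows", "data": {"motion": [[-0.3,0,-1,0,0,0,0],[-0.6,0,-2,0,0,0,0],[-0.9,0,-3,0,0,0,0],[-1.3,0,-4,0,0,0,0],[-1.6,0,-5,0,0,0,0],[-2,0,-6,0,0,0,0],[-2.3,0,-7,0,0,0,0],[-2.6,0,-8,0,0,0,0],[-3,0,-9,0,0,0,0],[-3.3,0,-10,0,0,0,0],[-3.6,0,-11,0,0,0,0],[-3.9,0,-12,0,0,0,0]]}}

```text
t: 17.02
eef_pos: [0.5693, -0.1898, -0.0024]
tool_rot: [0.156, 0.055, 0.986, -0.009]
force: [-3.5, -0.5, 4.7]
width: -0.0001
grip_force: 2.2
```

{"op": "send_rows", "data": {"motion": [[-0.3,0,-1,0,0,0,0],[-0.6,0,-2,0,0,0,0],[-0.9,0,-3,0,0,0,0],[-1.3,0,-4,0,0,0,0],[-1.6,0,-5,0,0,0,0],[-2,0,-6,0,0,0,0],[-2.3,0,-7,0,0,0,0],[-2.6,0,-8,0,0,0,0],[-3,0,-9,0,0,0,0],[-3.3,0,-10,0,0,0,0],[-3.6,0,-11,0,0,0,0],[-3.9,0,-12,0,0,0,0]]}}

```text
t: 18.52
eef_pos: [0.57, -0.19, 0.0107]
tool_rot: [0.157, 0.055, 0.986, -0.009]
force: [3.2, -0.1, 3.2]
width: -0.0003
grip_force: 2.0
```

{"op": "send_rows", "data": {"motion": [[-0.2,0,-0.6,0,0,0,0],[-0.4,0,-1.2,0,0,0,0],[-0.6,0,-1.8,0,0,0,0],[-0.8,0,-2.4,0,0,0,0],[-1,0,-3,0,0,0,0],[-1.2,0,-3.6,0,0,0,0],[-1.4,0,-4.2,0,0,0,0],[-1.6,0,-4.8,0,0,0,0],[-1.8,0,-5.4,0,0,0,0],[-2,0,-6,0,0,0,0],[-2.2,0,-6.6,0,0,0,0],[-2.4,0,-7.2,0,0,0,0]]}}

```text
t: 20.02
eef_pos: [0.5693, -0.1898, 0.0176]
tool_rot: [0.156, 0.055, 0.986, -0.009]
force: [-0.1, -0.6, 0.1]
width: 0.0
grip_force: 0.0
```

```bash
python3 chk.py
```

```text
100 pedal z 0.03613696040580901
116 pedal z 0.038941893565790635
124 pedal z 0.0399198120009192
134 pedal z 0.041397834119674334
lid top 0.24292054085048043 20.025 [-0.1113 -0.6077  0.097 ]
finger pts tool frame: z max by x [(-0.01, np.float64(-0.06532955640178957)), (0, np.float64(-0.021624596579076148)), (0.006, np.float64(-0.023113523088554015)), (0.01, np.float64(-0.025359372227056698)), (0.014, np.float64(-0.027856795923127863)), (0.02, np.float64(-0.026646978939220693))]
```

The lid is shut and the fingers are off the pedal. I'll move straight up and slightly outward to get clear.

{"op": "send_rows", "data": {"motion": [[-3,0,-10,0,0,0,0],[-6,0,-25,0,0,0,0],[-6,0,-50,0,0,0,0],[-8,0,-75,0,0,0,0],[-8,0,-75,0,0,0,0]]}}

```text
t: 20.75
eef_pos: [0.556, -0.1894, 0.0958]
tool_rot: [0.159, 0.055, 0.986, -0.01]
force: [0.1, 0.4, 0.2]
width: -0.0
grip_force: 0.0
```

```bash
python3 - <<'E'
from h import *
p=viewer.read_camera("top")
L=near(cloud(p),.55,.78,-.33,-.09,.215,.26);print(cv2.minEnclosingCircle((L[:,:2]*1000).astype(np.float32)),L[:,2].max(),sense()["force"],sense()["t"])
for n in("square_bin","tub","slat","tool_tin"): print(n,[world(p,d["uv"]).round(3) for d in viewer.spot_in(p,n)[:1]])
print(close_job())
E
```

```text
((684.2942504882812, -195.4250030517578), 86.38565063476562) 0.24533776552816344 [-0.31862372 -0.08340583 -0.98719576] 20.8
square_bin [array([ 0.672, -0.207,  0.236])]
tub [array([ 0.396, -0.027,  0.047])]
slat [array([ 0.591, -0.215,  0.033])]
tool_tin [array([ 0.567, -0.469,  0.033])]
the job is handed in; nothing more can be done
None
```

I pressed the round bin's pedal to its stop, held it down for about 3.5 s with the lid wide open, and eased it up slowly until the lid was shut. The bin had moved only about 1 mm and I saw no sign of contact with anything else, though the last network check didn't locate the square bin or slat reliably. The job is handed in, but no verdict came back.

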